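# Check the wide swab bin

### The job

Of the three tilt-out bins on the lab bench, the wide one is due for a stock check: tip it forward all the way to its stop so that its contents can be seen, then push it back until it clicks fully shut. Leave the two narrow bins shut.

Things in the scene. Friction and masses are not known exactly. Their poses are not given: they have to be found in the camera images.
- wide_bin_rim (a point): middle of the top edge of the wide bin's front panel; moves with the bin. Panel: white, 130 mm wide, 5 mm thick, upright when shut with its top 140 mm above the bench; its face can be pushed. Behind it the bin is an open box, inside 106 mm wide, 63 mm front to back, sides 29 mm and back 48 mm lower than the panel top; 20 mm of swabs on its floor. Shut fingers can reach in from above.
- wide_unit: grey holder of the wide bin, fixed to the bench, 130 mm wide, 102 mm deep, open at the top. Origin on the bench under the bin's pivot, mid-width; x from the front panel into the bin (away from the robot, turned up to 0.35 rad), y left along the panel, z up. The bin pivots on a line along y 22 mm above the origin; when shut, the panel lies at x -5 to 0 mm.
- wide_bin (a joint): tilt of the wide bin (240 g), rad: 0 shut, 0.85 forward on its stop. A sprung catch holds it shut (about 3 N at the top edge frees it). Past about 0.5 it falls forward onto the stop and stays; let go below about 0.4 it falls back and rests on the catch near 0.14, not shut. Pushed on past 0.07 (about 3 N) it snaps home to 0.
- narrow_a_bin (a joint): tilt of one narrow bin, 66 mm wide (half the width) and otherwise made like the wide one, rad; 0 shut. It starts shut. The places of the three bins in the row, 160 to 300 mm apart, change.
- narrow_b_bin (a joint): tilt of the other narrow bin, the same as narrow_a_bin; 0 shut. It starts shut.
Mind the look-alikes: they are no part of the job. Leave any red look-alike of the wide_unit alone.

How it is judged:
On the way:
1. the wide bin is tipped fully forward onto its stop (value of joint wide_bin above 0.75 rad), for 0.2 s.
At the end, for the whole second after the job is handed in: the wide bin is back past its catch and shut (tilt under 0.035 rad, 4 mm at the top edge), and both narrow bins are shut likewise (value of joint each of wide_bin, narrow_a_bin, narrow_b_bin below 0.035 rad); the robot touches nothing.
It fails at once if a narrow bin is tipped out (more than 0.12 rad) (value of joint any of narrow_a_bin, narrow_b_bin above 0.12 rad).
It also fails if it takes over 45 s, if anything falls off the work surface, if the arm or the gripper's body presses on something with over 40 N, if the wrist force passes 120 N, or if a joint passes its speed limit or range.

### The arm

A 6-joint arm with a two-finger parallel gripper is mounted at the origin on the work surface. World frame = base frame: x ahead of the robot, y to its left, z up, the work surface at z = 0. Lengths are in m, angles in rad, forces in N, time in s.
With the tool pointing down it reaches from about 0.35 to 0.85 m from the base axis. Payload 8.1 kg.
Tool frame: the origin (TCP) lies on the mounting face of the last link; the fingertips stand 186 mm ahead of it and the grasp point (between the pads) lies 167 mm ahead of it; z points along the fingers, y is the line along which they close (so a half turn about z gives the same grasp; the last joint's range is limited). The gripper opens to 93 mm and grips with 3 to 60 N. Pads are 15 mm wide; open, the fingers measure 128 mm over their backs; the gripper's body (75 mm by 188 mm) begins 65 mm behind the grasp point.
Start: joints at [1.088, 0.13, 1.488, -0, 1.523, -0.085], TCP at [0.232, 0.553, 0.405] pointing down, gripper open.
Joint ranges: [-2.96, 2.96], [-0.89, 2.26], [0.02, 2.5], [-1.34, 4.48], [0, 2.73], [-2.66, 2.66]. Speed limits (rad/s): [2.39, 2.39, 2.79, 3.14, 3.14, 3.14].

### API

Orientations are given as a rotation vector (axis times angle).
In Python, from plant import read_state, read_camera, camera_params, close_job gives the robot as it stands. The module is installed in compiled form; this text tells all that it offers.
- The arm moves only by the tool servo_tool, never from a script. Its argument "increments" is a list of rows, each an object with "slide": the shift along the tool's x, y, z in mm, a list of three; "dr": the turn, a rotation vector about the tool's x, y, z in rad, a list of three; "jaw": the closure, from 0 (fully open) to 1 (shut). In form: [{"slide": [x, y, z], "dr": [ax, ay, az], "jaw": jaw}, ...]. A call has 1 to 20 rows; each row is the pose to reach, as a shift and turn from the pose commanded when the call began, along the tool's axes at that moment; what a row does not reach only later rows make up. A row lasts 1/10 s, in which the tool goes at most 50 mm and 8.59 degrees, less where a joint would pass 70% of its speed; a pose out of reach is approached as far as the arm can. A call with a gripper value outside its range is refused whole. The fingers move at their own pace and stop on an object; "force" is the grip in N (left out, the last holds). Time passes only in rows, so rows that repeat a pose let the fingers close. It gives the time, the measured TCP pose, the force, the opening and the grip force at its end, in the units of the state.
- read_state(): the state, without advancing time (a new reading comes with each control period).
- read_camera(name): name is "side" or "top"; returns (picture, depth): 384x512x3 uint8, red, green, blue; 384x512 float32, m along the optical axis (not along the pixel's ray), 0 where there is no reading.
- camera_params(name): a dict with "fx", "fy", "cx", "cy" (pixels), "k1" (the pictures are not rectified: a ray, as slopes to the right and down, at radius r is drawn at 1 + k1 r^2 times it, then the intrinsics apply), "rvec" (rotation vector, rad) and "tvec" (3), from world to camera coordinates, as OpenCV has them. Camera axes: x right, y down, z forward; pixel columns grow to the right and rows downward; lengths in m; the calibration is good to about 2 mm. A picture is of the moment at which its call begins. camera_params takes no time and is no camera call.
- close_job(): hands the job in; it is judged then, once.
The state is a dict: "t": time; "q": joint angles; "dq": joint speeds; "joint_torque": joint torques, N m; "tool_pos": TCP position; "orientation": TCP orientation; "force": force on the tool from outside, world axes, zero at the start; "wrist_torque": the same for the moment, N m; "opening": finger opening in m; "gripper_force": force on a finger pad.
Only numpy, scipy, OpenCV 4.12 (cv2) and the standard library are available. Lean on these libraries where they do the work, as an engineer would, in place of code of your own. Each camera call takes 0.05 s, during which the arm holds its last target. There are 200 camera calls.

## Working session

There is one attempt and no reset: what is moved stays moved. The work goes in short steps, Python scripts to look and compute and a tool call to move; the robot and the scene stay as the last step left them, time stands still between calls to the robot, and variables do not carry over. Pictures are saved under pics/ and viewed, at most 10 in all, crops included, and the job is handed in when it is done.

Besides the shell and the picture viewer there is one more tool, called after ">>>" as name(argument=value, ...), one argument or row to a line, values as JSON. servo_tool: Moves the arm, as the interface text tells. Its arguments: {"type":"object","properties":{"increments":{"type":"array"},"force":{"type":"number"}},"required":["increments"]}

```bash
mkdir -p pics; cat > h.py <<'E'
import numpy as np, cv2
from plant import *
def cam(n):
    im,d=read_camera(n); return im,d
def points(n,d):
    p=camera_params(n); R=cv2.Rodrigues(np.array(p["rvec"],float))[0]; t=np.array(p["tvec"],float)
    h,w=d.shape; u,v=np.meshgrid(np.arange(w),np.arange(h))
    xd=(u-p["cx"])/p["fx"]; yd=(v-p["cy"])/p["fy"]; x,y=xd.copy(),yd.copy()
    for _ in range(20):
        s=1+p["k1"]*(x*x+y*y); x=xd/s; y=yd/s
    P=np.stack([x*d,y*d,d],-1)-t
    W=P@R; W[d<=0]=np.nan
    return W
E
python3 - <<'E'
from h import *
a,da=cam("top"); b,db=cam("side")
np.savez("s0.npz",a=a,da=da,b=b,db=db)
cv2.imwrite("pics/top0.png",a[...,::-1]); cv2.imwrite("pics/side0.png",b[...,::-1])
s=read_state(); print(s)
E
```

```text
{'t': 0.1, 'q': array([ 1.08758607e+00,  1.31099169e-01,  1.48915955e+00,  3.49777781e-05,
        1.52302251e+00, -8.53804702e-02]), 'dq': array([-1.50228708e-04, -1.66719112e-03, -1.27430352e-04,  5.95962960e-04,
       -7.58541615e-05, -6.67670329e-04]), 'joint_torque': array([ 1.26517066e-04, -5.61342573e+01, -4.93092978e+01,  7.68906064e-02,
        2.93193420e-02, -2.75960878e-05]), 'tool_pos': array([0.23231769, 0.55297551, 0.40378996]), 'orientation': array([-6.20698932e-01, -3.07914673e+00,  2.53014649e-03]), 'force': array([0.36547772, 0.74101883, 0.16999295]), 'wrist_torque': array([-0.01151103, -0.0216863 , -0.02366297]), 'gripper_force': 0.0, 'opening': 0.09280429546382607}
```

View pics/top0.png

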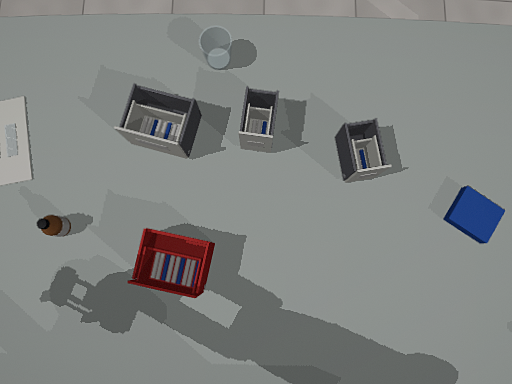

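View pics/side0.png

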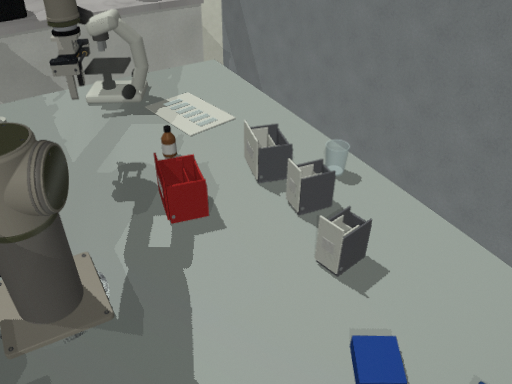

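The top view shows these candidates:
- The wide grey unit at (160,122), with its white panel edge running from (118,127) to (190,155).
- The narrow units at (259,120) and (362,150).
- A red wide look-alike at (173,263).
- The white card at (12,140).

I choose the grey wide unit at (160,122). In the side view it is at (267,152).

```bash
python3 - <<'E'
from h import *
s=np.load("s0.npz"); a,da,b,db=[s[k] for k in("a","da","b","db")]
crop=a[75:170,105:290]; cv2.imwrite("pics/crop0.png",cv2.resize(crop,None,fx=4,fy=4,interpolation=cv2.INTER_CUBIC)[...,::-1])
W=points("top",da)
for n,(u0,u1,v0,v1) in dict(wide=(105,215,80,165),n1=(232,285,80,160),n2=(328,400,112,190),red=(125,220,222,302)).items():
    P=W[v0:v1,u0:u1].reshape(-1,3); C=a[v0:v1,u0:u1].reshape(-1,3)
    P0=P; m=(P[:,2]>.128)&(P[:,2]<.152); P=P[m]
    r=cv2.minAreaRect(P[:,:2].astype(np.float32)); print(n,len(P),cv2.boxPoints(r).round(3).tolist(),P[:,2].max().round(3), 'zmax',np.nanmax(P0[:,2]).round(3))
# front panel from the side view: white points near panel
Wb=points("side",db)
P=Wb[115:185,238:262].reshape(-1,3);C=b[115:185,238:262].reshape(-1,3).astype(int)
m=(C.min(1)>130)&(P[:,2]>.03)&(P[:,2]<.15);P=P[m]
print(len(P))
E
```

```text
wide 243 [[0.6010000109672546, 0.16200000047683716], [0.6079999804496765, 0.16099999845027924], [0.6380000114440918, 0.2849999964237213], [0.6309999823570251, 0.28700000047683716]] 0.144 zmax 0.144
n1 145 [[0.6179999709129333, -0.017999999225139618], [0.6240000128746033, -0.01899999938905239], [0.6309999823570251, 0.04699999839067459], [0.625, 0.04699999839067459]] 0.144 zmax 0.144
n2 125 [[0.5550000071525574, -0.17900000512599945], [0.5680000185966492, -0.24500000476837158], [0.5730000138282776, -0.24300000071525574], [0.5600000023841858, -0.17800000309944153]] 0.144 zmax 0.144
red 252 [[0.31700000166893005, 0.11800000071525574], [0.32199999690055847, 0.11699999868869781], [0.34599998593330383, 0.24400000274181366], [0.3400000035762787, 0.24500000476837158]] 0.145 zmax 0.145
190
```

View pics/crop0.png

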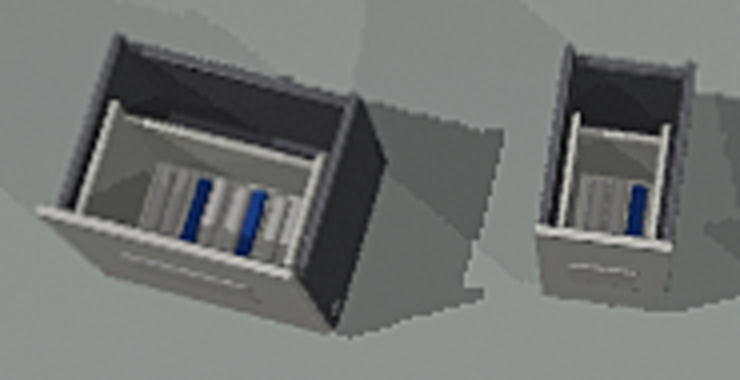

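The crop confirms the grey unit, with its white 130 mm panel across the front. The rim runs from about (115,127) to (178,143) in the top image, and the narrow bin stands to its right. The measured rim is 0.128 m long at a height of 0.14 m, centred at (0.6195, 0.224), with the unit yawed about -0.236 rad.

```bash
cat >> h.py <<'E'
th=-0.2365; M=np.array([0.6195,0.2237]); X=np.array([np.cos(th),np.sin(th)]); Y=np.array([-np.sin(th),np.cos(th)])
M=M+X*0.0025   # inner face of the panel, shut
def where():
    s=read_state(); R=cv2.Rodrigues(s["orientation"])[0]; tip=s["tool_pos"]+R[:,2]*.186
    d=tip[:2]-M; print("t",round(s["t"],2),"tip unit x,y,z mm",(np.array([d@X,d@Y,tip[2]])*1e3).round(1),"yaw err",round(np.arctan2(R[:2,1]@X,R[:2,1]@Y),4),"toolz",R[:,2].round(3),"f",s["force"].round(1),"open",round(s["opening"],3)); return s,R,tip
def need(ux,uy,z):
    s,R,tip=where(); g=np.r_[M+X*ux+Y*uy,z]; print("slide",(R.T@(g-tip)*1e3).round(1))
E
python3 -c "
from h import *
need(.024,0,.2)"
```

```text
t 0.1 tip unit x,y,z mm [-456.1  229.1  217.8] yaw err 0.1613 toolz [-0.001 -0.001 -1.   ] f [0.4 0.7 0.2] open 0.093
slide [-510.7 -149.    17.9]
```

>>> servo_tool(
  increments=[
    {"slide": [-15, -4, 0], "dr": [0, 0, 0], "jaw": 1},
    {"slide": [-45, -13, 2], "dr": [0, 0, -0.02], "jaw": 1},
    {"slide": [-85, -25, 3], "dr": [0, 0, -0.03], "jaw": 1},
    {"slide": [-130, -38, 5], "dr": [0, 0, -0.05], "jaw": 1},
    {"slide": [-175, -51, 6], "dr": [0, 0, -0.06], "jaw": 1},
    {"slide": [-220, -64, 8], "dr": [0, 0, -0.08], "jaw": 1},
    {"slide": [-265, -77, 9], "dr": [0, 0, -0.1], "jaw": 1},
    {"slide": [-310, -90, 11], "dr": [0, 0, -0.11], "jaw": 1},
    {"slide": [-355, -104, 12], "dr": [0, 0, -0.13], "jaw": 1},
    {"slide": [-400, -117, 14], "dr": [0, 0, -0.14], "jaw": 1},
    {"slide": [-440, -128, 16], "dr": [0, 0, -0.16], "jaw": 1},
    {"slide": [-475, -139, 17], "dr": [0, 0, -0.16], "jaw": 1},
    {"slide": [-500, -146, 18], "dr": [0, 0, -0.16], "jaw": 1},
    {"slide": [-511, -149, 18], "dr": [0, 0, -0.16], "jaw": 1},
    {"slide": [-511, -149, 18], "dr": [0, 0, -0.16], "jaw": 1},
    {"slide": [-511, -149, 18], "dr": [0, 0, -0.16], "jaw": 1},
  ],
  force=20,
)

```text
t: 1.7
tool_pos: [0.6453, 0.2182, 0.3866]
orientation: [-0.372, -3.119, -0.0]
force: [-0.2, 0.3, 0.1]
opening: 0.0006
gripper_force: 0.0
```

```bash
python3 - <<'E'
from h import *
need(.024,0,.09)
b,db=cam("side"); cv2.imwrite("pics/s1.png",cv2.resize(b[60:220,180:380],None,fx=3,fy=3)[...,::-1])
E
```

```text
t 1.7 tip unit x,y,z mm [ 23.7   0.7 200.6] yaw err 0.0012 toolz [-0.001  0.    -1.   ] f [-0.2  0.3  0.1] open 0.001
slide [ -0.4  -0.7 110.6]
```

View pics/s1.png

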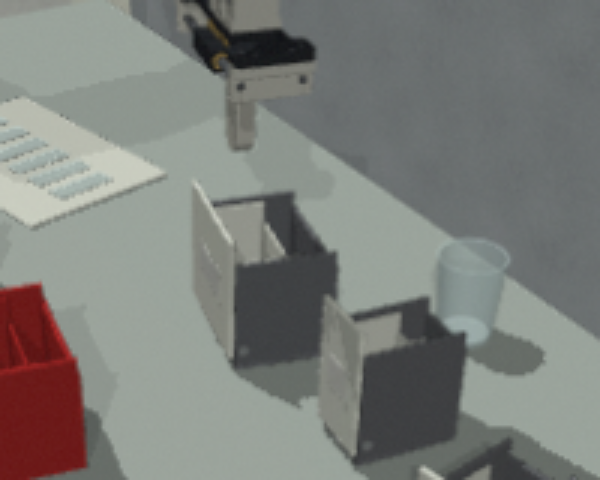

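The shut fingers, at (240,140) in the crop, hang above the wide bin and clear of the panel. Next I descend into the bin.

>>> servo_tool(
  increments=[
    {"slide": [0, 0, 15], "dr": [0, 0, 0], "jaw": 1},
    {"slide": [0, 0, 40], "dr": [0, 0, 0], "jaw": 1},
    {"slide": [0, 0, 65], "dr": [0, 0, 0], "jaw": 1},
    {"slide": [0, 0, 90], "dr": [0, 0, 0], "jaw": 1},
    {"slide": [0, 0, 105], "dr": [0, 0, 0], "jaw": 1},
    {"slide": [0, 0, 110], "dr": [0, 0, 0], "jaw": 1},
    {"slide": [0, 0, 110], "dr": [0, 0, 0], "jaw": 1},
  ],
)

```text
t: 2.45
tool_pos: [0.6453, 0.2182, 0.276]
orientation: [-0.372, -3.118, 0.001]
force: [-0.2, -0.1, 0.8]
opening: 0.0002
gripper_force: 0.0
```

```bash
python3 -c "
from h import *
need(-.055,0,.09)"
```

```text
t 2.45 tip unit x,y,z mm [23.6  0.6 90. ] yaw err 0.0007 toolz [-0.001 -0.    -1.   ] f [-0.2 -0.1  0.8] open 0.0
slide [78.6 -0.6  0.1]
```

>>> servo_tool(
  increments=[
    {"slide": [6, 0, 0], "dr": [0, 0, 0], "jaw": 1},
    {"slide": [12, 0, 0], "dr": [0, 0, 0], "jaw": 1},
    {"slide": [17, 0, 0], "dr": [0, 0, 0], "jaw": 1},
    {"slide": [21, 0, 0], "dr": [0, 0, 0], "jaw": 1},
    {"slide": [25, 0, 0], "dr": [0, 0, 0], "jaw": 1},
    {"slide": [30, 0, 0], "dr": [0, 0, 0], "jaw": 1},
    {"slide": [35, 0, 0], "dr": [0, 0, 0], "jaw": 1},
    {"slide": [40, 0, 0], "dr": [0, 0, 0], "jaw": 1},
    {"slide": [45, 0, 0], "dr": [0, 0, 0], "jaw": 1},
    {"slide": [50, 0, 0], "dr": [0, 0, 0], "jaw": 1},
    {"slide": [55, 0, 0], "dr": [0, 0, 0], "jaw": 1},
    {"slide": [60, 0, 0], "dr": [0, 0, 0], "jaw": 1},
    {"slide": [65, 0, 0], "dr": [0, 0, 0], "jaw": 1},
    {"slide": [70, 0, 0], "dr": [0, 0, 0], "jaw": 1},
    {"slide": [74, 0, 0], "dr": [0, 0, 0], "jaw": 1},
    {"slide": [74, 0, 0], "dr": [0, 0, 0], "jaw": 1},
    {"slide": [74, 0, 0], "dr": [0, 0, 0], "jaw": 1},
    {"slide": [74, 0, 0], "dr": [0, 0, 0], "jaw": 1},
    {"slide": [74, 0, 0], "dr": [0, 0, 0], "jaw": 1},
  ],
)

```text
t: 4.35
tool_pos: [0.574, 0.2352, 0.2768]
orientation: [0.373, 3.119, 0.0]
force: [-0.7, -1.4, -0.5]
opening: 0.0007
gripper_force: 0.0
```

```bash
python3 - <<'E'
from h import *
where()
b,db=cam("side"); cv2.imwrite("pics/s2.png",cv2.resize(b[60:220,180:380],None,fx=3,fy=3)[...,::-1])
def tops(n,d):
    W=points(n,d).reshape(-1,3); q=W[:,:2]-M; ux,uy=q@X,q@Y
    for x0 in np.arange(-.13,.12,.01):
        m=(abs(uy)<.06)&(abs(uy)>.03)&(ux>x0)&(ux<x0+.01); 
        if m.sum(): print(round(x0*1e3),m.sum(),np.nanmax(W[m,2]).round(3),end='; ')
a,da=cam("top"); tops("top",da); cv2.imwrite("pics/t2.png",cv2.resize(a[60:220,80:280],None,fx=3,fy=3)[...,::-1])
E
```

```text
t 4.35 tip unit x,y,z mm [-49.4   0.5  90.8] yaw err 0.0015 toolz [ 0.  0. -1.] f [-0.7 -1.4 -0.5] open 0.001
-130 62 0.005; -120 66 0.53; -110 104 0.53; -100 160 0.528; -90 346 0.525; -80 607 0.523; -70 521 0.519; -60 492 0.531; -50 473 0.528; -40 425 0.526; -30 370 0.524; -20 361 0.523; -10 275 0.519; 0 192 0.514; 10 131 0.507; 20 66 0.49; 30 80 0.114; 40 38 0.117; 50 8 0.115; 60 87 0.114; 70 86 0.118; 80 92 0.119; 90 357 0.117; 100 24 0.111; 110 11 0.002;
```

View pics/s2.png

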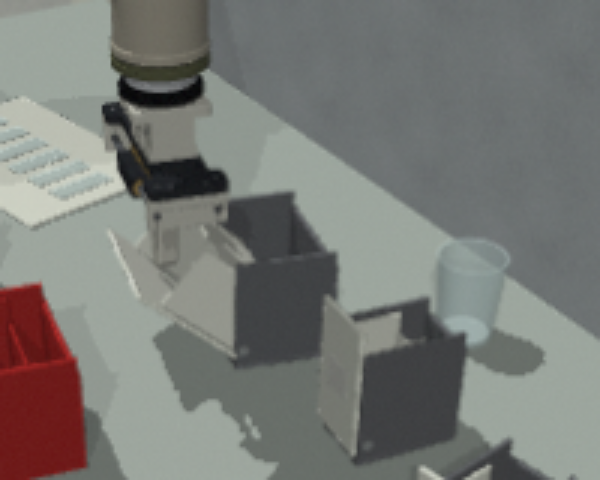

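The wide bin is tipped well forward, with its panel top edge from (108,232) to (140,303) in the crop. The fingers stand free inside it, and the narrow bins are still shut. I lift out and check the tilt from the depth image.

>>> servo_tool(
  increments=[
    {"slide": [0, 0, -15], "dr": [0, 0, 0], "jaw": 1},
    {"slide": [0, 0, -45], "dr": [0, 0, 0], "jaw": 1},
    {"slide": [0, 0, -75], "dr": [0, 0, 0], "jaw": 1},
    {"slide": [0, 0, -95], "dr": [0, 0, 0], "jaw": 1},
    {"slide": [0, 0, -100], "dr": [0, 0, 0], "jaw": 1},
    {"slide": [0, 0, -100], "dr": [0, 0, 0], "jaw": 1},
  ],
)

```text
t: 5.05
tool_pos: [0.5742, 0.2353, 0.3783]
orientation: [0.372, 3.117, 0.002]
force: [-0.0, -0.0, -0.5]
opening: 0.0005
gripper_force: 0.0
```

```bash
python3 - <<'E'
from h import *
b,db=cam("side"); W=points("side",db).reshape(-1,3); q=W[:,:2]-M; ux,uy=q@X,q@Y
m=(abs(uy)<.066)&(W[:,2]>.01)&(W[:,2]<.16)&(ux<-.02)&(ux>-.16)
i=np.where(m)[0]; j=i[np.argsort(ux[i])[:40]]
print("front edge ux,z",np.median(ux[j])*1e3,np.median(W[j,2])*1e3,"n",len(i)); 
k=i[(ux[i]<np.percentile(ux[i],50))]; print("tilt from edge",np.arctan2(-np.median(ux[j]),np.median(W[j,2])-.022))
cv2.imwrite("pics/s3.png",cv2.resize(b[60:220,180:380],None,fx=3,fy=3)[...,::-1])
need(-.13,0,.19); need(-.13,0,.08)
E
```

```text
front edge ux,z -90.27216750500206 98.21434306276471 n 803
tilt from edge 0.8696365603017921
t 5.1 tip unit x,y,z mm [-49.6   0.5 190.7] yaw err 0.0013 toolz [ 0.  0. -1.] f [ 0.7  0.3 -0.6] open 0.001
slide [80.4 -0.6  0.6]
t 5.1 tip unit x,y,z mm [-49.6   0.5 190.7] yaw err 0.0013 toolz [ 0.  0. -1.] f [ 0.7  0.3 -0.6] open 0.001
slide [ 80.4  -0.6 110.6]
```

View pics/s3.png

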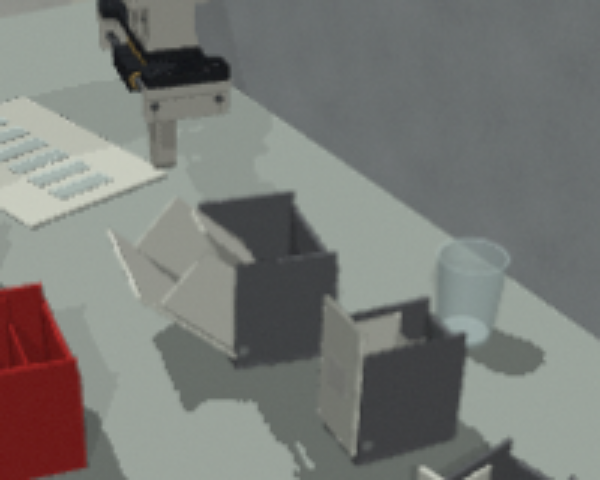

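The bin rests on its stop: the depth tilt is about 0.87 rad and the edge height is 98 mm, as expected. The narrow bins are shut. Next I go round to the front of the panel.

>>> servo_tool(
  increments=[
    {"slide": [20, 0, 0], "dr": [0, 0, 0], "jaw": 1},
    {"slide": [50, 0, 0], "dr": [0, 0, 0], "jaw": 1},
    {"slide": [75, 0, 0], "dr": [0, 0, 0], "jaw": 1},
    {"slide": [85, 0, 0], "dr": [0, 0, 0], "jaw": 1},
    {"slide": [85, 0, 15], "dr": [0, 0, 0], "jaw": 1},
    {"slide": [85, 0, 45], "dr": [0, 0, 0], "jaw": 1},
    {"slide": [85, 0, 75], "dr": [0, 0, 0], "jaw": 1},
    {"slide": [85, 0, 100], "dr": [0, 0, 0], "jaw": 1},
    {"slide": [85, 0, 111], "dr": [0, 0, 0], "jaw": 1},
    {"slide": [85, 0, 111], "dr": [0, 0, 0], "jaw": 1},
    {"slide": [85, 0, 111], "dr": [0, 0, 0], "jaw": 1},
  ],
)

```text
t: 6.2
tool_pos: [0.4919, 0.2552, 0.266]
orientation: [0.373, 3.119, 0.0]
force: [1.4, 0.0, 0.6]
opening: 0.0006
gripper_force: 0.0
```

```bash
python3 -c "
from h import *
need(-.0125,0,.08)"
```

```text
t 6.2 tip unit x,y,z mm [-133.9    0.7   80. ] yaw err 0.0016 toolz [ 0.  0. -1.] f [1.4 0.  0.6] open 0.001
slide [-1.214e+02 -5.000e-01  1.000e-01]
```

>>> servo_tool(
  increments=[
    {"slide": [-10, 0, 0], "dr": [0, 0, 0], "jaw": 1},
    {"slide": [-22, 0, 0], "dr": [0, 0, 0], "jaw": 1},
    {"slide": [-30, 0, 0], "dr": [0, 0, 0], "jaw": 1},
    {"slide": [-38, 0, 0], "dr": [0, 0, 0], "jaw": 1},
    {"slide": [-46, 0, 0], "dr": [0, 0, 0], "jaw": 1},
    {"slide": [-54, 0, 0], "dr": [0, 0, 0], "jaw": 1},
    {"slide": [-62, 0, 0], "dr": [0, 0, 0], "jaw": 1},
    {"slide": [-70, 0, 0], "dr": [0, 0, 0], "jaw": 1},
    {"slide": [-78, 0, 0], "dr": [0, 0, 0], "jaw": 1},
    {"slide": [-86, 0, 0], "dr": [0, 0, 0], "jaw": 1},
    {"slide": [-93, 0, 0], "dr": [0, 0, 0], "jaw": 1},
    {"slide": [-99, 0, 0], "dr": [0, 0, 0], "jaw": 1},
    {"slide": [-104, 0, 0], "dr": [0, 0, 0], "jaw": 1},
    {"slide": [-108, 0, 0], "dr": [0, 0, 0], "jaw": 1},
    {"slide": [-111, 0, 0], "dr": [0, 0, 0], "jaw": 1},
    {"slide": [-114, 0, 0], "dr": [0, 0, 0], "jaw": 1},
    {"slide": [-116, 0, 0], "dr": [0, 0, 0], "jaw": 1},
    {"slide": [-118, 0, 0], "dr": [0, 0, 0], "jaw": 1},
    {"slide": [-118, 0, 0], "dr": [0, 0, 0], "jaw": 1},
  ],
)

```text
t: 8.1
tool_pos: [0.6063, 0.2273, 0.2657]
orientation: [0.373, 3.119, -0.0]
force: [-0.3, 0.5, -0.6]
opening: 0.0006
gripper_force: 0.0
```

```bash
python3 -c "
from h import *
where()"
```

```text
t 8.1 tip unit x,y,z mm [-16.1   0.4  79.7] yaw err 0.0015 toolz [ 0. -0. -1.] f [-0.3  0.5 -0.6] open 0.001
```

>>> servo_tool(
  increments=[
    {"slide": [-1, 0, 0], "dr": [0, 0, 0], "jaw": 1},
    {"slide": [-2, 0, 0], "dr": [0, 0, 0], "jaw": 1},
    {"slide": [-3, 0, 0], "dr": [0, 0, 0], "jaw": 1},
    {"slide": [-3.5, 0, 0], "dr": [0, 0, 0], "jaw": 1},
    {"slide": [-3.5, 0, 0], "dr": [0, 0, 0], "jaw": 1},
  ],
)

```text
t: 8.6
tool_pos: [0.6087, 0.2269, 0.2657]
orientation: [-0.372, -3.117, 0.0]
force: [-6.3, 0.2, 4.1]
opening: 0.0004
gripper_force: 3.3
```

The finger now presses firmly on the shut panel with about 6 N. I retreat and check.

>>> servo_tool(
  increments=[
    {"slide": [10, 0, 0], "dr": [0, 0, 0], "jaw": 1},
    {"slide": [35, 0, 0], "dr": [0, 0, 0], "jaw": 1},
    {"slide": [60, 0, 0], "dr": [0, 0, 0], "jaw": 1},
    {"slide": [75, 0, 0], "dr": [0, 0, 0], "jaw": 1},
    {"slide": [80, 0, -20], "dr": [0, 0, 0], "jaw": 1},
    {"slide": [80, 0, -60], "dr": [0, 0, 0], "jaw": 1},
    {"slide": [80, 0, -100], "dr": [0, 0, 0], "jaw": 1},
    {"slide": [80, 0, -140], "dr": [0, 0, 0], "jaw": 1},
    {"slide": [80, 0, -150], "dr": [0, 0, 0], "jaw": 1},
    {"slide": [80, 0, -150], "dr": [0, 0, 0], "jaw": 1},
    {"slide": [80, 0, -150], "dr": [0, 0, 0], "jaw": 1},
  ],
)

```text
t: 9.7
tool_pos: [0.5312, 0.2455, 0.4144]
orientation: [-0.372, -3.118, 0.001]
force: [0.4, 0.6, -0.5]
opening: 0.0006
gripper_force: 0.0
```

```bash
python3 - <<'E'
from h import *
where()
b,db=cam("side"); s=np.load("s0.npz")
def edge(db,u=(-.066,.066)):
    W=points("side",db).reshape(-1,3); q=W[:,:2]-M; ux,uy=q@X,q@Y
    m=(abs(uy)<.05)&(abs(ux)<.03)&(W[:,2]>.115)&(W[:,2]<.15); return m.sum(),(np.median(ux[m])*1e3).round(2)
print("wide panel top ux now/before",edge(db),edge(s["db"]))
d=cv2.absdiff(b,s["b"]).max(2); print("diff narrow regions",d[155:215,285:340].mean().round(2),d[205:275,312:372].mean().round(2),"wide",d[118:185,242:295].mean().round(2))
cv2.imwrite("pics/s4.png",cv2.resize(b[100:290,200:400],None,fx=3,fy=3)[...,::-1])
E
```

```text
t 9.7 tip unit x,y,z mm [-93.7   0.4 228.4] yaw err 0.0012 toolz [-0.001 -0.    -1.   ] f [ 0.4  0.6 -0.5] open 0.001
wide panel top ux now/before (np.int64(97), np.float64(-5.15)) (np.int64(98), np.float64(-5.31))
diff narrow regions 5.9 4.93 wide 3.98
```

View pics/s4.png

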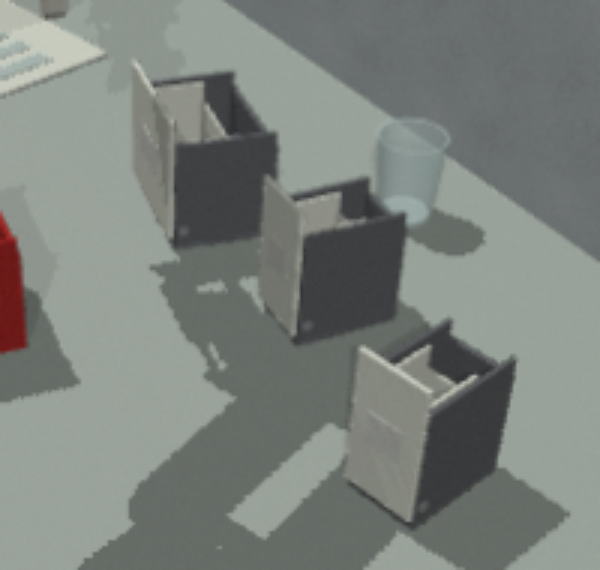

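All three bins are shut: wide at (155,150) in the crop, narrow at (280,260) and (390,430). The wide rim is back within 0.2 mm of where it started, and the arm is clear.

```bash
python3 -c "
from plant import close_job
print(close_job())"
```

```text
the job is handed in; nothing more can be done
None
```

I tipped the wide bin forward onto its stop (about 0.87 rad measured), then pushed it fully shut; the two narrow bins stayed shut, the arm is clear, and I handed the job in at about 10 s (the hand-in gave no verdict).

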